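# Hold a fresh lamp twisted home in the photometer

### The arm

A 6-joint arm with a two-finger parallel gripper is mounted at the origin on the work surface. World frame = base frame: x ahead of the robot, y to its left, z up, the work surface at z = 0. Lengths are in m, angles in rad, forces in N, time in s.
With the tool pointing down it reaches from about 0.275 to 0.825 m from the base axis. Payload 5.2 kg.
Tool frame: the origin (TCP) lies at the centre of the arm's flange, where the gripper is bolted on; the fingertips stand 186 mm ahead of it and the grasp point (between the pads) lies 167 mm ahead of it; z points along the fingers, y is the line along which they close (so a half turn about z gives the same grasp; the last joint's range is limited). The gripper opens to 93 mm and grips with 3 to 60 N. Pads are 15 mm wide; open, the fingers measure 128 mm over their backs; the gripper's body (75 mm by 188 mm) begins 65 mm behind the grasp point.
Start: joints at [1.033, 0.259, 1.535, -0, 1.348, -0.203], TCP at [0.181, 0.519, 0.405] pointing down, gripper open.
Joint ranges: [-3.14, 3.14], [-0.91, 2.08], [0.19, 2.58], [-1.22, 4.36], [0.22, 2.71], [-3.12, 3.12]. Speed limits (rad/s): [2.57, 2.57, 3.14, 3.14, 3.14, 3.14].

### API

Orientations are given as a unit quaternion [x, y, z, w].
In Python, from station import status, optics, r gives the robot as it stands.
- The arm moves only by the shell command python3 -m handwheel 'ROWS'. ROWS is JSON, a list of rows, each an object of numbers: "rx", "ry", "rz": the turn, a rotation vector about the tool's x, y, z in degrees; "tx", "ty", "tz": the shift along the tool's x, y, z in cm; "fingers": the opening, from 0 (shut) to 1 (fully open). A call has exactly 5 rows; each row shifts and turns the commanded pose from where the row before left it, along the tool's axes as they then stand; what a row does not reach is not made up. A row lasts 1/8 s, in which the tool goes at most 62.5 mm and 10.7 degrees, less where a joint would pass 70% of its speed; a pose out of reach is approached as far as the arm can. A call with a gripper value outside its range is refused whole. The fingers move at their own pace and stop on an object; the grip force is fixed at half the most. Time passes only in rows, so rows that do not move let the fingers close, or fill a call up. It gives the time, the measured TCP pose, the force, the opening and the grip force at its end, in the units of the state.
- status.read_state(): the state, without advancing time (a new reading comes with each control period).
- optics.snapshot(name): name is "side" or "top"; returns the picture (480x640x3 uint8, red, green, blue); there is no depth.
- optics.camera_info(name): a dict with "fx", "fy", "cx", "cy" (pixels), "R" (3x3) and "t" (3): a world point X has camera coordinates R X + t. Camera axes: x right, y down, z forward; pixel columns grow to the right and rows downward; lengths in m; the calibration is good to about 2 mm. A picture is of the moment at which its call begins. camera_info takes no time and is no camera call.
- r.close_job(): hands the job in; it is judged then, once.
The state is a dict: "clock": time; "q": joint angles; "joint_velocities": joint speeds; "tau": joint torques, N m; "tool_pos": TCP position; "eef_rot": TCP orientation; "wrist_force": force on the tool from outside, world axes, zero at the start; "ft_torque": the same for the moment, N m; "opening": finger opening in m; "finger_force": force on a finger pad.
Only numpy, scipy, OpenCV 4.12 (cv2) and the standard library are available. Lean on these libraries where they do the work, as an engineer would, in place of code of your own. Each camera call takes 0.05 s, during which the arm holds its last target. There are 200 camera calls.

### The job

Swing the red lever on the photometer fully open, away from the lamp well. Then take the lamp with the orange wing grip out of the blue stand, put it into the well with its lugs in the slots, push it down against the spring until its black flange is flush with the housing, and twist it a quarter turn clockwise (seen from above) to the green marks. The springs would push it back, so finish while still gripping the lamp and holding it down flush and turned, with the lever still open; leave the grey lamp and everything else where it is.

Things in the scene. Friction and masses are not known exactly. Their poses are not given: they have to be found in the camera images.
- photometer: Bench photometer, fixed. Front part: white lamp housing, flat top 75 mm above the table, 170 mm wide (y), from x = -70 to +100 mm; behind it, from x = +100 to +205 mm, a grey console up to 105 mm high, 190 mm wide. Origin on the table, on the vertical axis of the lamp well; x points to the console, z up.
- well (a point): Centre of the lamp well's mouth, level with the housing's flat top, axes as the photometer's. Round hole 32 mm across with two slots 10 mm wide, out to 23 mm from the axis along +x and -x (yellow marks beside them). Green marks at +y and -y: where the wing points at the end. The lamp is flush when the underside of its flange rests on the housing.
- press (a joint): How far the sprung seat in the well is pushed down: 0 at rest, seat 36 mm below the well's mouth (the lamp meets it with its flange 12 mm above the housing); 0.012 m with the lamp flush. Spring about 5 N at first, 11 N when flush. Below 0.009 m the lugs are still in the slots and the lamp cannot turn.
- turn (a joint): Turn (rad) of the seat in the well, clockwise from above: 0 at rest, 1.57 at a quarter turn, stop at 1.62. The lamp's lugs drive it, with up to 0.13 rad of play. A return spring (about 0.1 N m at a quarter turn) pulls it back; there is no latch: a lamp let go rises 3 mm and turns part of the way back.
- lever (a joint): Angle of the red lever, which swings level, clockwise from above, about a vertical pin; 0 = shut, lying along the photometer's -y across the well; the starts are near shut; 1.57 = pointing to the photometer's -x (front), well free; stop at 1.8. Stays where it is left (friction about 0.08 N m).
- lever_hinge (a point): The lever's vertical pin, at x = 0, y = +64 mm from the well's axis, at the level of the lever's underside (77.5 mm above the table). The axes turn with the lever; its arm runs along its own -y. The arm is 5 mm thick and 18 mm wide, with a 48 mm disc covering the well.
- lever_knob (a point): Centre of the top of the upright black knob at the lever's end: 16 mm across, rising 29 mm above the arm, 105 mm from the pin; top 111.5 mm above the table.
- stand: Blue lamp stand, fixed, 95 x 200 x 56 mm (x, y, z), with two round holes 43 mm across, at y = +55 and -55 mm; origin at the centre of its underside. The two lamps hang in the holes by their flanges, either one in either hole.
- lamp: The fresh lamp, loose, about 0.12 kg, upright in the stand. Orange wing grip on top: a bar 42 mm long (along the lamp's x), 14 mm thick (y), from 54 to 88 mm above the lamp's foot: pinch it across its thickness. Below it a black round flange 52 mm across, 48 to 54 mm above the foot. Origin at the centre of the foot's underside, z up.
- lamp_flange (a point): Centre of the underside of the fresh lamp's flange, 48 mm above its foot. Below it a brass barrel 28 mm across, tapering below 22 mm to an 18 mm glass foot, with two lugs along the lamp's +x and -x: 5 mm wide, out to 20 mm from the axis, 24 to 30 mm above the foot; alike, so a half turn makes no difference.
- old_lamp: The spent lamp, loose, same shape and size with a grey wing grip: it stays in the stand. Origin at the centre of the foot's underside.
- reagent: Bystander: white plastic reagent bottle, 60 mm across, 150 mm tall, standing; origin at the centre of its underside
- beaker: Bystander: empty glass beaker, 70 mm across, 85 mm tall; origin at the centre of its underside
- jar: Bystander: brown glass jar with a red cap, 52 mm across, 70 mm tall; origin at the centre of its underside
- driver: Bystander: screwdriver lying on the table, 170 mm long; origin on its underside
- dish: Bystander: shallow white dish, 80 mm across, 18 mm tall; origin at the centre of its underside
- pencil: Bystander: green round rod-like pen lying on the table, 10 mm thick, about 140 mm long; origin at its underside
Things that resemble listed ones, but are neither listed nor needed, are in the scene too. Leave any purple look-alike of the lamp alone.

How it is judged:
By the outcome, as a careful person would: the job done as asked, in the order asked, and still so for the second after the job is handed in, while the arm keeps its last pose, push and grip.
It also fails if it takes over 58 s, if anything falls off the work surface, if the arm or the gripper's body presses on something with over 40 N, if the wrist force passes 120 N, or if a joint passes its speed limit or range.

## Working session

There is one attempt and no reset: what is moved stays moved. The work goes in short steps, Python scripts to look and compute and a shell command to move; the robot and the scene stay as the last step left them, time stands still between calls to the robot, and variables do not carry over. Pictures are saved under pics/ and viewed, at most 10 in all, crops included, and the job is handed in when it is done.

```bash
ls; mkdir -p pics; python3 - <<'E'
from station import status, optics, r
import cv2
s=status.read_state(); print({k:s[k] for k in('clock','tool_pos','eef_rot','opening','wrist_force')})
for n in('top','side'):
    cv2.imwrite(f'pics/{n}0.png',optics.snapshot(n)[:,:,::-1]); print(n,optics.camera_info(n))
E
```

```text
pics
{'clock': 0.0, 'tool_pos': array([0.18057893, 0.51929151, 0.40394053]), 'eef_rot': array([ 1.66620200e-01,  9.86020747e-01, -8.31339681e-04, -3.22954161e-04]), 'opening': 0.09285805280718692, 'wrist_force': array([-0.04574542,  0.3314213 ,  0.81748009])}
top {'fx': 484.47880096617524, 'fy': 484.47880096617524, 'cx': 320.75558111030745, 'cy': 248.76455363393274, 'R': array([[ 0.0204993 , -0.9996127 , -0.01882072],
       [-0.99477218, -0.01850918, -0.10042772],
       [ 0.10004047,  0.02078102, -0.99476633]]), 't': array([-0.00930459,  0.53704983,  1.06567293])}
side {'fx': 610.1898995888124, 'fy': 610.1898995888124, 'cx': 308.6667311186888, 'cy': 237.83617954053028, 'R': array([[-0.97034126, -0.24161867,  0.00763254],
       [-0.18986139,  0.74218009, -0.64274518],
       [ 0.14963451, -0.62513129, -0.76604202]]), 't': array([0.53987559, 0.17031644, 1.41716409])}
```

View pics/top0.png

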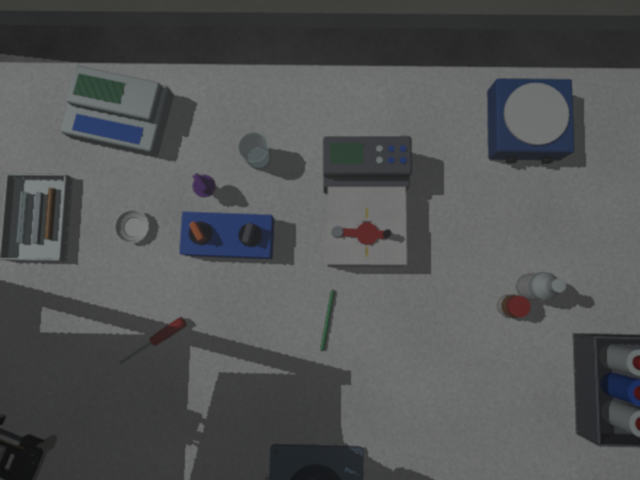

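View pics/side0.png

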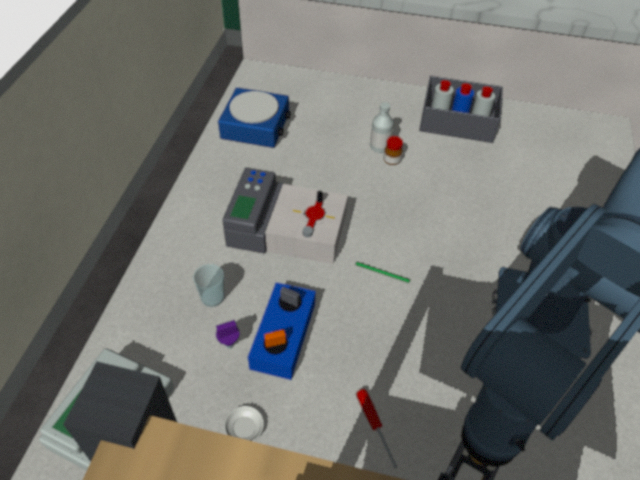

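The top picture shows the photometer with the lever's hinge at (337,232), disc (368,233) and knob (388,234). The stand is at (227,235), the orange lamp at (198,233) and the grey one at (250,235). The purple decoy at (203,185) stands outside the stand. The side picture agrees: orange wing (275,339), knob (320,196). Next I'll measure from a zoomed crop.

```bash
cat > h.py <<'E'
import numpy as np, cv2
from station import status, optics, r
def ray(n,u,v,z):
    c=optics.camera_info(n);R=np.array(c['R']);C=-R.T@c['t']
    d=R.T@[(u-c['cx'])/c['fx'],(v-c['cy'])/c['fy'],1]
    return C+d*(z-C[2])/d[2]
def proj(n,X):
    c=optics.camera_info(n);p=np.array(c['R'])@X+c['t']
    return np.array([c['fx']*p[0]/p[2]+c['cx'],c['fy']*p[1]/p[2]+c['cy']])
def blob(img,hlo,hhi,smin,box,vmin=60):
    h=cv2.cvtColor(img,cv2.COLOR_RGB2HSV);m=cv2.inRange(h,(hlo,smin,vmin),(hhi,255,255))
    k=np.zeros_like(m);x0,y0,x1,y1=box;k[y0:y1,x0:x1]=m[y0:y1,x0:x1];return k
E
python3 - <<'E'
from h import *
t=cv2.imread('pics/top0.png');s=cv2.imread('pics/side0.png')
a=cv2.resize(t[170:280,170:420],None,fx=3.2,fy=3.2,interpolation=cv2.INTER_CUBIC)
b=cv2.resize(s[170:390,215:365],None,fx=1.1,fy=1.1)
cv2.imwrite('pics/crop1.png',a)
T=t[:,:,::-1].copy();S=s[:,:,::-1].copy()
for nm,n,I,lo,hi,box,z in(('orange','top',T,5,16,(185,218,215,250),.084),('orange','side',S,5,20,(258,325,292,355),.084),('disc','top',T,0,6,(355,220,382,247),.0825),('disc','side',S,0,6,(305,203,326,224),.0825),('yellow','top',T,18,32,(355,200,378,265),.075),('yellow','side',S,14,32,(285,195,345,230),.075)):
    m=blob(I,lo,hi,120,box); ys,xs=np.nonzero(m)
    if len(xs)<5: print(nm,n,len(xs));continue
    rc=cv2.minAreaRect(np.c_[xs,ys].astype(np.float32))
    print(nm,n,len(xs),xs.mean().round(1),ys.mean().round(1),np.round(rc[1],1),round(rc[2],1),ray(n,xs.mean(),ys.mean(),z).round(4))
    if nm=='yellow':
        k,l,st,c=cv2.connectedComponentsWithStats(m)
        for i in range(1,k):
            if st[i,4]>3: print('  ',st[i,4],c[i].round(1),ray(n,*c[i],.075).round(4))
E
```

```text
orange top 117 195.8 230.9 [17.9  6.7] 63.4 [0.565  0.2701 0.084 ]
orange side 288 274.9 338.8 [14.3 21.2] 78.7 [0.5622 0.2698 0.084 ]
disc top 380 367.4 233.2 [22.6 21.2] 45.0 [ 0.567  -0.0992  0.0825]
disc side 257 314.5 212.8 [18.3 18.7] 71.6 [ 0.5661 -0.0962  0.0825]
yellow top 0
yellow side 1
```

View pics/crop1.png

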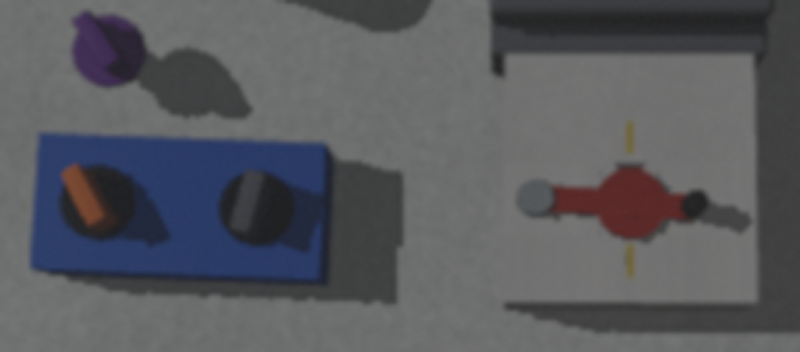

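The crop shows the yellow marks at about (367,213) and (367,252), so the photometer is nearly square to the picture. The lever is near shut and the wing's top face is at about (195,231), slanted. Now I'll work out the yaw values.

```bash
python3 - <<'E'
from h import *
T=cv2.imread('pics/top0.png')[:,:,::-1].copy();S=cv2.imread('pics/side0.png')[:,:,::-1].copy()
ang=lambda a,b:np.degrees(np.arctan2(*(b-a)[[1,0]])).round(2)
c=lambda x,y:(170+(x+.5)/3.2-.5,170+(y+.5)/3.2-.5)
for smin in(60,):
    for n,I,box in(('top',T,(355,200,378,265)),('side',S,(285,195,345,230))):
        m=blob(I,14,36,smin,box);k,l,st,cc=cv2.connectedComponentsWithStats(m)
        p=[ray(n,*cc[i],.075) for i in range(1,k) if st[i,4]>4]; print(n,st[1:,4],[q.round(4) for q in p])
        if len(p)==2: print('  mid',((p[0]+p[1])/2).round(4),'yaw',ang(p[1],p[0]))
fl,fr=ray('top',*c(507,302),.075),ray('top',*c(757,303),.075);bl,br=ray('top',*c(505,53),.075),ray('top',*c(756,55),.075)
print('housing',fl.round(4),fr.round(4),bl.round(4),'yaw',ang(fr,fl)-90,ang(fl,bl), ang(fr,br))
# wing: top face split by brightness
h=cv2.cvtColor(T,cv2.COLOR_RGB2HSV);m=blob(T,3,20,100,(185,218,215,250),40);v=h[:,:,2][m>0];print('V',np.percentile(v,[5,25,50,75,95]))
th,_=cv2.threshold(v.reshape(-1,1),0,255,cv2.THRESH_OTSU)
mm=((m>0)&(h[:,:,2]>th)).astype(np.uint8);ys,xs=np.nonzero(mm)
box=cv2.boxPoints(cv2.minAreaRect(np.c_[xs,ys].astype(np.float32)));print(th,len(xs),'topface',ray('top',xs.mean(),ys.mean(),.096).round(4))
P=np.array([ray('top',*b,.096) for b in box]);print(P.round(4),[np.linalg.norm(P[i]-P[i-1]).round(4) for i in range(4)],[ang(P[i-1],P[i]) for i in range(4)])
X=np.array([ray('top',x,y,.096)[:2] for x,y in zip(xs,ys)]);w,V=np.linalg.eigh(np.cov(X.T));print('pca',np.degrees(np.arctan2(V[1,1],V[0,1])),np.sqrt(12*w))
print('flange',ray('top',*c(97,202),.062),'old',ray('top',*c(256,208),.062))
print('pin',ray('top',*c(536,198),.09),'knob',ray('top',*c(694,205),.1115))
for b in((40,135),(328,146),(325,282),(32,268)):print('stand',ray('top',*c(*b),.056).round(4))
E
```

```text
top [20 19] [array([ 0.6131, -0.0974,  0.075 ]), array([ 0.5287, -0.0983,  0.075 ])]
  mid [ 0.5709 -0.0979  0.075 ] yaw 0.67
side [21 27] [array([ 0.6123, -0.0982,  0.075 ]), array([ 0.5289, -0.0998,  0.075 ])]
  mid [ 0.5706 -0.099   0.075 ] yaw 1.1
housing [ 0.4996 -0.0162  0.075 ] [ 0.5022 -0.1835  0.075 ] [ 0.6698 -0.0116  0.075 ] yaw 0.8700000000000045 1.55 0.39
V [ 67.95  93.25 112.   116.   120.  ]
94.0 99 topface [0.5638 0.2676 0.096 ]
[[0.5781 0.282  0.096 ]
 [0.5834 0.272  0.096 ]
 [0.5502 0.2537 0.096 ]
 [0.5449 0.2637 0.096 ]] [np.float64(0.0379), np.float64(0.0114), np.float64(0.0379), np.float64(0.0113)] [np.float64(28.84), np.float64(-61.96), np.float64(-151.22), np.float64(117.98)]
pca -150.67589710276954 [0.01183346 0.03801059]
flange [0.56399775 0.26695297 0.062     ] old [0.56182005 0.15717484 0.062     ]
pin [ 0.56833679 -0.03430644  0.09      ] knob [ 0.56263589 -0.13680155  0.1115    ]
stand [0.611  0.3105 0.056 ]
stand [0.6067 0.1098 0.056 ]
stand [0.5123 0.1089 0.056 ]
stand [0.5181 0.3115 0.056 ]
```

```bash
cat >> h.py <<'E'
from scipy.spatial.transform import Rotation as Rn, Slerp
WELL=np.array([.5705,-.0985]);PIN=np.array([.5695,-.0345])
def down(yaw):  # tool z down, tool y at yaw (deg)
    a=np.radians(yaw);y=np.array([np.cos(a),np.sin(a),0]);z=np.array([0,0,-1.]);return Rn.from_matrix(np.c_[np.cross(y,z),y,z])
def state():
    s=status.read_state();R=Rn.from_quat(s['eef_rot']);y=R.as_matrix()[:,1]
    print('t',round(s['clock'],2),'pos',np.round(s['tool_pos'],4),'yaw',np.degrees(np.arctan2(y[1],y[0])).round(2),'tilt',R.as_matrix()[:2,2].round(4),'F',np.round(s['wrist_force'],1),'M',np.round(s['ft_torque'],2),'op',round(s['opening'],4),'ff',np.round(s['finger_force'],1),'q6',round(s['q'][5],2));return np.array(s['tool_pos']),R
def plan(wps,start=None):
    "wps: (x,y,z_tcp,yaw,nrows): prints tx ty tz [cm] rx ry rz [deg] per row"
    p,R=state() if start is None else start
    for x,y,z,yaw,n in wps:
        q=np.array([x,y,z]);Q=down(yaw);sl=Slerp([0,1],Rn.concatenate([R,Q]));p0=p
        for i in range(n):
            pn=p0+(q-p0)*(i+1)/n;Rr=sl((i+1)/n);d=R.inv().apply(pn-p)*100;w=(R.inv()*Rr).as_rotvec(degrees=True)
            print(*d.round(2),'|',*w.round(1));p,R=pn,Rr
        print('--')
E
python3 - <<'E'
from h import *
plan([(.5635,-.139,.35,0,15),(.5635,-.139,.274,0,3)])
E
```

```text
t 0.1 pos [0.1806 0.5193 0.404 ] yaw 70.82 tilt [-0.0008 -0.0014] F [ 0.5 -1.5 -0.5] M [ 0.04 -0.02 -0.02] op 0.0931 ff 0.0 q6 -0.2
-3.85 -3.31 0.36 | -0.0 0.0 4.7
-4.11 -2.98 0.36 | -0.0 0.0 4.7
-4.34 -2.63 0.36 | -0.0 0.0 4.7
-4.54 -2.26 0.36 | -0.0 0.0 4.7
-4.72 -1.88 0.36 | -0.0 0.0 4.7
-4.85 -1.49 0.36 | -0.0 0.0 4.7
-4.96 -1.08 0.36 | -0.0 0.0 4.7
-5.03 -0.67 0.36 | -0.0 0.0 4.7
-5.07 -0.25 0.36 | -0.0 0.0 4.7
-5.07 0.16 0.36 | -0.0 0.0 4.7
-5.04 0.58 0.36 | -0.0 0.0 4.7
-4.98 0.99 0.36 | -0.0 0.0 4.7
-4.88 1.4 0.36 | -0.0 0.0 4.7
-4.75 1.8 0.36 | -0.0 0.0 4.7
-4.58 2.18 0.36 | -0.0 0.0 4.7
--
0.0 0.0 2.53 | -0.0 0.0 0.0
0.0 0.0 2.53 | -0.0 0.0 0.0
0.0 0.0 2.53 | -0.0 0.0 0.0
--
```

```bash
python3 -m handwheel '[{"tx":-3.85,"ty":-3.3,"tz":0.36,"rz":4.7,"fingers":0.35},{"tx":-4.1,"ty":-3,"tz":0.36,"rz":4.7,"fingers":0.35},{"tx":-4.35,"ty":-2.65,"tz":0.36,"rz":4.7,"fingers":0.35},{"tx":-4.55,"ty":-2.25,"tz":0.36,"rz":4.7,"fingers":0.35},{"tx":-4.7,"ty":-1.9,"tz":0.36,"rz":4.7,"fingers":0.35}]'
python3 -m handwheel '[{"tx":-4.85,"ty":-1.5,"tz":0.36,"rz":4.7,"fingers":0.35},{"tx":-4.95,"ty":-1.1,"tz":0.36,"rz":4.7,"fingers":0.35},{"tx":-5.05,"ty":-0.65,"tz":0.36,"rz":4.7,"fingers":0.35},{"tx":-5.05,"ty":-0.25,"tz":0.36,"rz":4.7,"fingers":0.35},{"tx":-5.05,"ty":0.15,"tz":0.36,"rz":4.7,"fingers":0.35}]'
python3 -m handwheel '[{"tx":-5.05,"ty":0.6,"tz":0.36,"rz":4.7,"fingers":0.35},{"tx":-5,"ty":1,"tz":0.36,"rz":4.7,"fingers":0.35},{"tx":-4.9,"ty":1.4,"tz":0.36,"rz":4.7,"fingers":0.35},{"tx":-4.75,"ty":1.8,"tz":0.36,"rz":4.7,"fingers":0.35},{"tx":-4.6,"ty":2.2,"tz":0.36,"rz":4.7,"fingers":0.35}]'
python3 - <<'E'
from h import *
plan([(.5635,-.139,.35,0,1),(.5635,-.139,.274,0,4)])
E
```

```text
t 0.1 pos [0.1806 0.5193 0.404 ] yaw 70.82 tilt [-0.0008 -0.0014] F [ 0.5 -1.5 -0.5] M [ 0.04 -0.02 -0.02] op 0.0931 ff 0.0 q6 -0.2
-57.79 -49.59 5.46 | -0.1 0.0 70.8
--
0.0 0.0 1.9 | -0.0 0.0 0.0
0.0 0.0 1.9 | -0.0 0.0 0.0
0.0 0.0 1.9 | -0.0 0.0 0.0
0.0 0.0 1.9 | -0.0 0.0 0.0
--invalid input
invalid input
invalid input
```

```bash
python3 -m handwheel '[{"rx":0,"ry":0,"rz":4.7,"tx":-3.85,"ty":-3.3,"tz":0.36,"fingers":0.35},{"rx":0,"ry":0,"rz":4.7,"tx":-4.1,"ty":-3,"tz":0.36,"fingers":0.35},{"rx":0,"ry":0,"rz":4.7,"tx":-4.35,"ty":-2.65,"tz":0.36,"fingers":0.35},{"rx":0,"ry":0,"rz":4.7,"tx":-4.55,"ty":-2.25,"tz":0.36,"fingers":0.35},{"rx":0,"ry":0,"rz":4.7,"tx":-4.7,"ty":-1.9,"tz":0.36,"fingers":0.35}]'
```

```text
clock: 0.72
tool_pos: [0.3085, 0.2984, 0.3865]
eef_rot: [0.365, 0.931, -0.0, -0.0]
wrist_force: [1.8, 0.8, -0.2]
opening: 0.0479
finger_force: 0.0
```

```bash
python3 -m handwheel '[{"rx":0,"ry":0,"tx":-4.85,"ty":-1.5,"tz":0.36,"rz":4.7,"fingers":0.35},{"rx":0,"ry":0,"tx":-4.95,"ty":-1.1,"tz":0.36,"rz":4.7,"fingers":0.35},{"rx":0,"ry":0,"tx":-5.05,"ty":-0.65,"tz":0.36,"rz":4.7,"fingers":0.35},{"rx":0,"ry":0,"tx":-5.05,"ty":-0.25,"tz":0.36,"rz":4.7,"fingers":0.35},{"rx":0,"ry":0,"tx":-5.05,"ty":0.15,"tz":0.36,"rz":4.7,"fingers":0.35}]'
python3 -m handwheel '[{"rx":0,"ry":0,"tx":-5.05,"ty":0.6,"tz":0.36,"rz":4.7,"fingers":0.35},{"rx":0,"ry":0,"tx":-5,"ty":1,"tz":0.36,"rz":4.7,"fingers":0.35},{"rx":0,"ry":0,"tx":-4.9,"ty":1.4,"tz":0.36,"rz":4.7,"fingers":0.35},{"rx":0,"ry":0,"tx":-4.75,"ty":1.8,"tz":0.36,"rz":4.7,"fingers":0.35},{"rx":0,"ry":0,"tx":-4.6,"ty":2.2,"tz":0.36,"rz":4.7,"fingers":0.35}]'
python3 - <<'E'
from h import *
plan([(.5635,-.139,.35,0,1),(.5635,-.139,.274,0,4)])
E
```

```text
clock: 1.35
tool_pos: [0.4364, 0.0794, 0.3685]
eef_rot: [0.547, 0.837, 0.0, -0.0]
wrist_force: [1.0, 0.5, -0.1]
opening: 0.0326
finger_force: 0.0
clock: 1.98
tool_pos: [0.5656, -0.14, 0.3502]
eef_rot: [0.706, 0.708, -0.0, -0.0]
wrist_force: [0.5, 0.8, -0.6]
opening: 0.0325
finger_force: 0.0
t 1.98 pos [ 0.5656 -0.14    0.3502] yaw 0.15 tilt [-0.0006  0.0005] F [ 0.5  0.8 -0.6] M [-0.05  0.05  0.04] op 0.0325 ff 0.0 q6 -0.44
0.1 -0.21 0.02 | -0.0 -0.0 0.1
--
0.0 0.0 1.9 | -0.0 0.0 0.0
0.0 0.0 1.9 | -0.0 0.0 0.0
0.0 0.0 1.9 | -0.0 0.0 -0.0
0.0 0.0 1.9 | -0.0 0.0 0.0
--
```

```bash
python3 -m handwheel '[{"rx":0,"ry":0,"rz":0.1,"tx":0.1,"ty":-0.2,"tz":0,"fingers":0.35},{"rx":0,"ry":0,"rz":0,"tx":0,"ty":0,"tz":1.9,"fingers":0.35},{"rx":0,"ry":0,"rz":0,"tx":0,"ty":0,"tz":1.9,"fingers":0.35},{"rx":0,"ry":0,"rz":0,"tx":0,"ty":0,"tz":1.9,"fingers":0.35},{"rx":0,"ry":0,"rz":0,"tx":0,"ty":0,"tz":1.9,"fingers":0.35}]'
python3 - <<'E'
from h import *
t=cv2.cvtColor(optics.snapshot('top'),cv2.COLOR_RGB2BGR);s=cv2.cvtColor(optics.snapshot('side'),cv2.COLOR_RGB2BGR)
a=cv2.resize(t[180:280,300:430],(520,400));b=cv2.resize(s[150:270,240:380],(280*5//3,400))[:,:]
cv2.imwrite('pics/knob.png',cv2.resize(np.hstack([a,b]),None,fx=.8,fy=.8))
th=np.linspace(.06,1.80,21)[1:]
plan([(PIN[0]-.105*np.sin(a),PIN[1]-.105*np.cos(a),.274,-np.degrees(a),1) for a in th])
E
```

```text
clock: 2.6
tool_pos: [0.5624, -0.1363, 0.274]
eef_rot: [0.705, 0.709, -0.0, -0.001]
wrist_force: [-0.4, 0.2, -0.5]
opening: 0.0325
finger_force: 0.0
t 2.7 pos [ 0.5617 -0.136   0.2726] yaw 0.29 tilt [-0.0049  0.0024] F [-0.8 -0.2  0.4] M [-0.08  0.08  0.02] op 0.0325 ff 0.0 q6 -0.44
-0.23 -0.76 -0.14 | -0.3 -0.1 8.7
--
0.04 -0.91 -0.0 | 0.0 0.0 5.0
--
0.04 -0.91 -0.0 | 0.0 -0.0 5.0
--
0.04 -0.91 -0.0 | 0.0 -0.0 5.0
--
0.04 -0.91 -0.0 | 0.0 -0.0 5.0
--
0.04 -0.91 -0.0 | 0.0 0.0 5.0
--
0.04 -0.91 0.0 | -0.0 0.0 5.0
--
0.04 -0.91 0.0 | -0.0 -0.0 5.0
--
0.04 -0.91 0.0 | -0.0 -0.0 5.0
--
0.04 -0.91 0.0 | -0.0 0.0 5.0
--
0.04 -0.91 0.0 | -0.0 0.0 5.0
--
0.04 -0.91 0.0 | -0.0 0.0 5.0
--
0.04 -0.91 0.0 | -0.0 -0.0 5.0
--
0.04 -0.91 0.0 | -0.0 -0.0 5.0
--
0.04 -0.91 0.0 | -0.0 -0.0 5.0
--
0.04 -0.91 0.0 | -0.0 0.0 5.0
--
0.04 -0.91 0.0 | -0.0 0.0 5.0
--
0.04 -0.91 0.0 | -0.0 0.0 5.0
--
0.04 -0.91 0.0 | -0.0 0.0 5.0
--
0.04 -0.91 0.0 | -0.0 -0.0 5.0
--
```

View pics/knob.png

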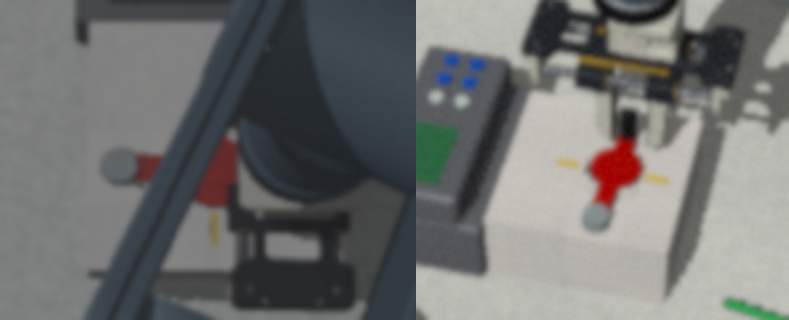

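The side view shows the two fingers straddling the black knob (628,125), clear of the arm. I'll swing the lever along its arc.

```bash
R='' ; python3 -m handwheel '[{"rx":0,"ry":0,"rz":5,"tx":0.04,"ty":-0.91,"tz":0,"fingers":0.35},{"rx":0,"ry":0,"rz":5,"tx":0.04,"ty":-0.91,"tz":0,"fingers":0.35},{"rx":0,"ry":0,"rz":5,"tx":0.04,"ty":-0.91,"tz":0,"fingers":0.35},{"rx":0,"ry":0,"rz":5,"tx":0.04,"ty":-0.91,"tz":0,"fingers":0.35},{"rx":0,"ry":0,"rz":5,"tx":0.04,"ty":-0.91,"tz":0,"fingers":0.35}]'
python3 -m handwheel '[{"rx":0,"ry":0,"rz":5,"tx":0.04,"ty":-0.91,"tz":0,"fingers":0.35},{"rx":0,"ry":0,"rz":5,"tx":0.04,"ty":-0.91,"tz":0,"fingers":0.35},{"rx":0,"ry":0,"rz":5,"tx":0.04,"ty":-0.91,"tz":0,"fingers":0.35},{"rx":0,"ry":0,"rz":5,"tx":0.04,"ty":-0.91,"tz":0,"fingers":0.35},{"rx":0,"ry":0,"rz":5,"tx":0.04,"ty":-0.91,"tz":0,"fingers":0.35}]'
python3 - <<'E'
from h import *
th=np.radians(-down(0).as_euler('xyz')[0]*0+np.degrees(.06+10*.087))
p,_=state();print('expected',PIN[0]-.105*np.sin(th),PIN[1]-.105*np.cos(th))
E
```

```text
clock: 3.32
tool_pos: [0.5188, -0.1272, 0.2758]
eef_rot: [0.843, 0.538, 0.001, 0.001]
wrist_force: [0.6, 0.6, -0.1]
opening: 0.0327
finger_force: 0.5
clock: 3.95
tool_pos: [0.4829, -0.0998, 0.2759]
eef_rot: [0.939, 0.343, 0.001, 0.001]
wrist_force: [1.7, 0.0, -0.2]
opening: 0.0324
finger_force: 0.4
t 3.95 pos [ 0.4829 -0.0998  0.2759] yaw -49.9 tilt [ 0.0019 -0.0006] F [ 1.7  0.  -0.2] M [-0.09 -0.1  -0.03] op 0.0324 ff 0.4 q6 0.44
expected 0.4853299062072034 -0.09727256814016633
```

```bash
python3 -m handwheel '[{"rx":0,"ry":0,"rz":5,"tx":0.06,"ty":-0.91,"tz":0,"fingers":0.35},{"rx":0,"ry":0,"rz":5,"tx":0.06,"ty":-0.91,"tz":0,"fingers":0.35},{"rx":0,"ry":0,"rz":5,"tx":0.06,"ty":-0.91,"tz":0,"fingers":0.35},{"rx":0,"ry":0,"rz":5,"tx":0.06,"ty":-0.91,"tz":0,"fingers":0.35},{"rx":0,"ry":0,"rz":5,"tx":0.06,"ty":-0.91,"tz":0,"fingers":0.35}]'
python3 -m handwheel '[{"rx":0,"ry":0,"rz":5,"tx":0.04,"ty":-0.91,"tz":0,"fingers":0.35},{"rx":0,"ry":0,"rz":5,"tx":0.04,"ty":-0.91,"tz":0,"fingers":0.35},{"rx":0,"ry":0,"rz":5,"tx":0.04,"ty":-0.91,"tz":0,"fingers":0.35},{"rx":0,"ry":0,"rz":5,"tx":0.04,"ty":-0.91,"tz":0,"fingers":0.35},{"rx":0,"ry":0,"rz":5,"tx":0.04,"ty":-0.91,"tz":0,"fingers":0.35}]'
python3 - <<'E'
from h import *
p,_=state();d=p[:2]-PIN;print('angle',np.arctan2(-d[0],-d[1]),np.linalg.norm(d))
E
```

```text
clock: 4.58
tool_pos: [0.4628, -0.0593, 0.2759]
eef_rot: [0.991, 0.131, 0.001, 0.0]
wrist_force: [1.0, -1.4, 0.1]
opening: 0.0322
finger_force: 0.4
clock: 5.2
tool_pos: [0.4607, -0.0142, 0.2758]
eef_rot: [0.996, -0.086, 0.001, 0.0]
wrist_force: [-0.3, -0.7, -0.3]
opening: 0.0326
finger_force: 0.4
t 5.2 pos [ 0.4607 -0.0142  0.2758] yaw -99.89 tilt [ 0.0016 -0.0006] F [-0.3 -0.7 -0.3] M [-0.14  0.07  0.09] op 0.0326 ff 0.4 q6 1.47
angle 1.755619375332877 0.11071998991057273
```

```bash
python3 -m handwheel '[{"rx":0,"ry":0,"rz":0,"tx":0,"ty":-0.3,"tz":0,"fingers":0.35},{"rx":0,"ry":0,"rz":0,"tx":0,"ty":0.3,"tz":0,"fingers":0.35},{"rx":0,"ry":0,"rz":0,"tx":0,"ty":0,"tz":-2.5,"fingers":0.35},{"rx":0,"ry":0,"rz":0,"tx":0,"ty":0,"tz":-3,"fingers":0.35},{"rx":0,"ry":0,"rz":0,"tx":0,"ty":0,"tz":-3,"fingers":0.35}]'
python3 - <<'E'
from h import *
plan([(.564,.2675,.36,-61,8),(.564,.2675,.30,-61,2)])
E
```

```text
clock: 5.82
tool_pos: [0.4604, -0.0151, 0.3606]
eef_rot: [0.996, -0.085, -0.0, -0.0]
wrist_force: [-0.0, -0.3, 0.8]
opening: 0.0328
finger_force: 0.0
t 5.83 pos [ 0.4604 -0.0151  0.3606] yaw -99.72 tilt [-0.0005  0.0002] F [-0.  -0.3  0.8] M [ 0.03  0.17 -0.  ] op 0.0328 ff 0.0 q6 1.46
0.68 -3.7 0.01 | -0.0 0.0 -4.8
0.99 -3.63 0.01 | -0.0 0.0 -4.8
1.29 -3.53 0.01 | -0.0 0.0 -4.8
1.59 -3.41 0.01 | -0.0 0.0 -4.8
1.87 -3.27 0.01 | -0.0 0.0 -4.8
2.14 -3.1 0.01 | -0.0 0.0 -4.8
2.39 -2.9 0.01 | -0.0 0.0 -4.8
2.63 -2.69 0.01 | -0.0 0.0 -4.8
--
-0.0 -0.0 3.0 | 0.0 -0.0 0.0
-0.0 -0.0 3.0 | 0.0 -0.0 0.0
--
```

```bash
python3 -m handwheel '[{"rx":0,"ry":0,"rz":-4.8,"tx":0.7,"ty":-3.7,"tz":0,"fingers":0.6},{"rx":0,"ry":0,"rz":-4.8,"tx":1,"ty":-3.65,"tz":0,"fingers":0.6},{"rx":0,"ry":0,"rz":-4.8,"tx":1.3,"ty":-3.55,"tz":0,"fingers":0.6},{"rx":0,"ry":0,"rz":-4.8,"tx":1.6,"ty":-3.4,"tz":0,"fingers":0.6},{"rx":0,"ry":0,"rz":-4.8,"tx":1.85,"ty":-3.25,"tz":0,"fingers":0.6}]'
python3 -m handwheel '[{"rx":0,"ry":0,"rz":-4.8,"tx":2.15,"ty":-3.1,"tz":0,"fingers":0.6},{"rx":0,"ry":0,"rz":-4.8,"tx":2.4,"ty":-2.9,"tz":0,"fingers":0.6},{"rx":0,"ry":0,"rz":-4.8,"tx":2.65,"ty":-2.7,"tz":0,"fingers":0.6},{"rx":0,"ry":0,"rz":0,"tx":0,"ty":0,"tz":3,"fingers":0.6},{"rx":0,"ry":0,"rz":0,"tx":0,"ty":0,"tz":3,"fingers":0.6}]'
python3 - <<'E'
from h import *
plan([(.564,.2675,.30,-61,1),(.564,.2675,.251,-61,3)])
t=cv2.cvtColor(optics.snapshot('top'),cv2.COLOR_RGB2BGR);s=cv2.cvtColor(optics.snapshot('side'),cv2.COLOR_RGB2BGR)
a=cv2.resize(t[180:280,300:430],(455,350));b=cv2.resize(s[260:390,210:340],(350,350))
cv2.imwrite('pics/lamp.png',np.hstack([a,b])[:,:800])
E
```

```text
clock: 6.45
tool_pos: [0.5266, 0.1625, 0.3598]
eef_rot: [0.992, 0.126, -0.0, -0.0]
wrist_force: [0.5, 0.0, 0.5]
opening: 0.0557
finger_force: 0.0
clock: 7.08
tool_pos: [0.5662, 0.268, 0.2991]
eef_rot: [0.969, 0.248, 0.0, -0.0]
wrist_force: [0.1, -0.1, -0.3]
opening: 0.0559
finger_force: 0.0
t 7.08 pos [0.5662 0.268  0.2991] yaw -61.25 tilt [0.0004 0.0001] F [ 0.1 -0.1 -0.3] M [-0.    0.15  0.02] op 0.0559 ff 0.0 q6 1.33
-0.21 -0.07 -0.09 | 0.0 -0.0 -0.3
--
-0.0 0.0 1.63 | -0.0 -0.0 0.0
-0.0 0.0 1.63 | -0.0 -0.0 0.0
-0.0 0.0 1.63 | -0.0 -0.0 -0.0
--
```

View pics/lamp.png

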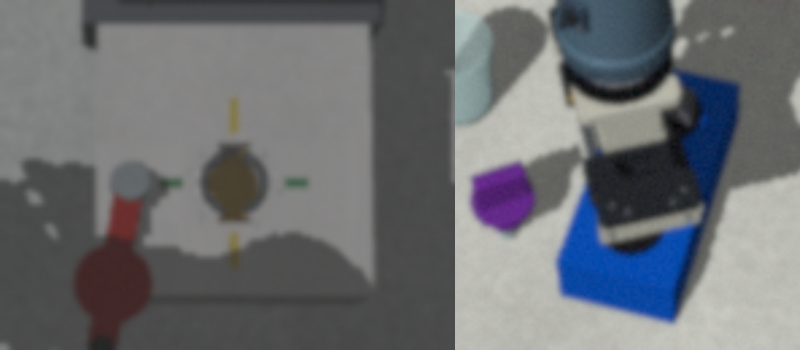

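The lever now lies past the front direction, from pin (132,180) to disc (113,285). The well is free, with its slots on the yellow marks and centred at crop (234,183). The gripper is over the lamp, so I'll go down and grip.

```bash
python3 -m handwheel '[{"rx":0,"ry":0,"rz":0,"tx":-0.2,"ty":0,"tz":0,"fingers":0.6},{"rx":0,"ry":0,"rz":0,"tx":0,"ty":0,"tz":1.6,"fingers":0.6},{"rx":0,"ry":0,"rz":0,"tx":0,"ty":0,"tz":1.6,"fingers":0.6},{"rx":0,"ry":0,"rz":0,"tx":0,"ty":0,"tz":1.6,"fingers":0.6},{"rx":0,"ry":0,"rz":0,"tx":0,"ty":0,"tz":0,"fingers":0.6}]'
python3 -m handwheel '[{"rx":0,"ry":0,"rz":0,"tx":0,"ty":0,"tz":0,"fingers":0.1},{"rx":0,"ry":0,"rz":0,"tx":0,"ty":0,"tz":0,"fingers":0},{"rx":0,"ry":0,"rz":0,"tx":0,"ty":0,"tz":0,"fingers":0},{"rx":0,"ry":0,"rz":0,"tx":0,"ty":0,"tz":0,"fingers":0},{"rx":0,"ry":0,"rz":0,"tx":0,"ty":0,"tz":0,"fingers":0}]'
python3 - <<'E'
from h import *
state()
m=blob(optics.snapshot('side'),0,255,0,(0,0,1,1))
E
```

```text
clock: 7.8
tool_pos: [0.5637, 0.2665, 0.2496]
eef_rot: [0.969, 0.247, -0.002, 0.0]
wrist_force: [-0.8, 0.8, 1.0]
opening: 0.0558
finger_force: 0.0
clock: 8.43
tool_pos: [0.5644, 0.2667, 0.252]
eef_rot: [0.969, 0.247, 0.0, 0.0]
wrist_force: [-0.9, -0.7, 0.5]
opening: 0.0135
finger_force: 30.0
t 8.43 pos [0.5644 0.2667 0.252 ] yaw -61.38 tilt [ 0.0005 -0.0001] F [-0.9 -0.7  0.5] M [-0.14  0.15 -0.  ] op 0.0135 ff 30.0 q6 1.33
```

```bash
python3 -m handwheel '[{"rx":0,"ry":0,"rz":0,"tx":0,"ty":0,"tz":-1,"fingers":0},{"rx":0,"ry":0,"rz":0,"tx":0,"ty":0,"tz":-2.5,"fingers":0},{"rx":0,"ry":0,"rz":0,"tx":0,"ty":0,"tz":-3.5,"fingers":0},{"rx":0,"ry":0,"rz":0,"tx":0,"ty":0,"tz":-3.5,"fingers":0},{"rx":0,"ry":0,"rz":0,"tx":0,"ty":0,"tz":-1.5,"fingers":0}]'
python3 - <<'E'
from h import *
plan([(.5705,-.0985,.37,-89.1,10)])
E
```

```text
clock: 9.1
tool_pos: [0.5646, 0.2669, 0.3745]
eef_rot: [0.969, 0.247, 0.002, -0.0]
wrist_force: [0.4, -0.4, -1.8]
opening: 0.0136
finger_force: 30.0
t 9.1 pos [0.5646 0.2669 0.3745] yaw -61.38 tilt [0.0038 0.0011] F [ 0.4 -0.4 -1.8] M [-0.02  0.12 -0.02] op 0.0136 ff 30.0 q6 1.33
-1.7 3.24 0.04 | -0.0 -0.0 2.8
-1.54 3.31 0.04 | -0.0 -0.0 2.8
-1.38 3.38 0.04 | -0.0 -0.0 2.8
-1.21 3.45 0.04 | -0.0 -0.0 2.8
-1.04 3.5 0.04 | -0.0 -0.0 2.8
-0.87 3.55 0.04 | -0.0 -0.0 2.8
-0.7 3.59 0.04 | -0.0 -0.0 2.8
-0.53 3.62 0.04 | -0.0 -0.0 2.8
-0.35 3.64 0.04 | -0.0 -0.0 2.8
-0.18 3.65 0.05 | -0.0 -0.0 2.8
--
```

```bash
python3 -m handwheel '[{"rx":0,"ry":0,"rz":2.8,"tx":-1.7,"ty":3.25,"tz":0,"fingers":0},{"rx":0,"ry":0,"rz":2.8,"tx":-1.55,"ty":3.3,"tz":0,"fingers":0},{"rx":0,"ry":0,"rz":2.8,"tx":-1.4,"ty":3.4,"tz":0,"fingers":0},{"rx":0,"ry":0,"rz":2.8,"tx":-1.2,"ty":3.45,"tz":0,"fingers":0},{"rx":0,"ry":0,"rz":2.8,"tx":-1.05,"ty":3.5,"tz":0,"fingers":0}]'
python3 -m handwheel '[{"rx":0,"ry":0,"rz":2.8,"tx":-0.85,"ty":3.55,"tz":0,"fingers":0},{"rx":0,"ry":0,"rz":2.8,"tx":-0.7,"ty":3.6,"tz":0,"fingers":0},{"rx":0,"ry":0,"rz":2.8,"tx":-0.55,"ty":3.6,"tz":0,"fingers":0},{"rx":0,"ry":0,"rz":2.7,"tx":-0.35,"ty":3.65,"tz":0,"fingers":0},{"rx":0,"ry":0,"rz":2.7,"tx":-0.2,"ty":3.65,"tz":0,"fingers":0}]'
python3 - <<'E'
from h import *
plan([(.5705,-.0985,.37,-89.1,1),(.5705,-.0985,.335,-89.1,4)])
E
```

```text
clock: 9.72
tool_pos: [0.5665, 0.0827, 0.371]
eef_rot: [0.992, 0.126, -0.001, -0.0]
wrist_force: [-0.0, 0.1, -0.2]
opening: 0.014
finger_force: 30.0
clock: 10.35
tool_pos: [0.5687, -0.1001, 0.371]
eef_rot: [1.0, 0.006, -0.001, -0.0]
wrist_force: [0.6, 0.1, -1.5]
opening: 0.0136
finger_force: 30.0
t 10.35 pos [ 0.5687 -0.1001  0.371 ] yaw -89.27 tilt [-0.0014  0.0006] F [ 0.6  0.1 -1.5] M [ 0.01  0.1  -0.02] op 0.0136 ff 30.0 q6 1.19
0.18 -0.16 0.1 | -0.0 0.1 -0.2
--
0.0 -0.0 0.87 | 0.0 0.0 0.0
0.0 -0.0 0.87 | 0.0 0.0 0.0
0.0 -0.0 0.88 | 0.0 0.0 0.0
0.0 -0.0 0.87 | 0.0 0.0 0.0
--
```

```bash
python3 -m handwheel '[{"rx":0,"ry":0,"rz":0,"tx":0.18,"ty":-0.16,"tz":0.6,"fingers":0},{"rx":0,"ry":0,"rz":0,"tx":0,"ty":0,"tz":1,"fingers":0},{"rx":0,"ry":0,"rz":0,"tx":0,"ty":0,"tz":1,"fingers":0},{"rx":0,"ry":0,"rz":0,"tx":0,"ty":0,"tz":1,"fingers":0},{"rx":0,"ry":0,"rz":0,"tx":0,"ty":0,"tz":0,"fingers":0}]'
python3 - <<'E'
from h import *
p,R=state()
t=cv2.cvtColor(optics.snapshot('top'),cv2.COLOR_RGB2BGR);s=cv2.cvtColor(optics.snapshot('side'),cv2.COLOR_RGB2BGR)
cv2.imwrite('pics/t2.png',t);cv2.imwrite('pics/s2.png',s)
a=cv2.resize(t[190:290,320:420],(300,300));b=cv2.resize(s[150:250,255:360],None,fx=4.7,fy=4.7,interpolation=cv2.INTER_CUBIC)
o=np.zeros((470,794,3),np.uint8);o[:300,:300]=a;o[:,300:]=b[:,:494];cv2.imwrite('pics/above.png',o)
for dz in(.195,.243,.219):
    q=p+R.apply([0,0,dz]);u=proj('side',q);print(dz,q.round(4),'crop',((u-[255,150]+.5)*4.7-.5+[300,0]).round(1))
w=np.r_[WELL,.075];u=proj('side',w);print('well crop',((u-[255,150]+.5)*4.7-.5+[300,0]).round(1))
E
```

```text
clock: 10.98
tool_pos: [0.5705, -0.0966, 0.3345]
eef_rot: [1.0, 0.008, -0.001, -0.0]
wrist_force: [0.1, -0.1, -2.1]
opening: 0.014
finger_force: 30.0
t 10.97 pos [ 0.5705 -0.0966  0.3345] yaw -89.13 tilt [-0.0023  0.0009] F [ 0.1 -0.1 -2.1] M [-0.04  0.19 -0.02] op 0.014 ff 30.0 q6 1.2
0.195 [ 0.5701 -0.0965  0.1395] crop [575.9 219.3]
0.243 [ 0.57   -0.0964  0.0915] crop [574.8 283.5]
0.219 [ 0.57   -0.0965  0.1155] crop [575.3 251.8]
well crop [574.4 301.8]
```

View pics/above.png

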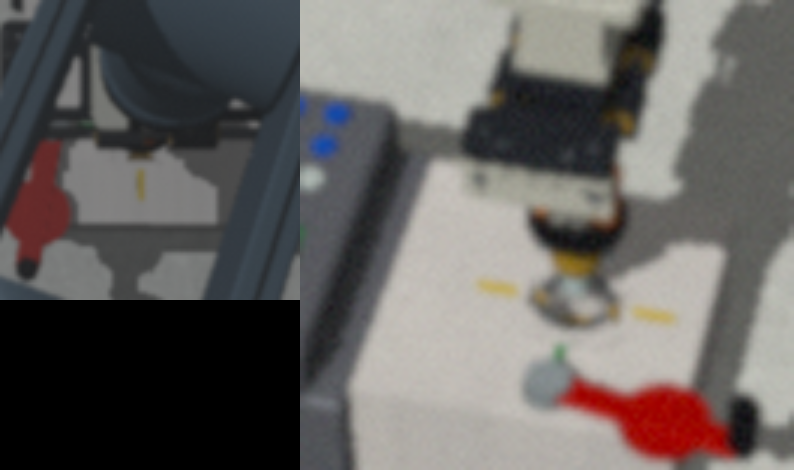

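The lamp (foot at crop (574,292)) hangs right over the well, whose slots are at (540,297) and (613,313), centre about (576,302). I'll nudge 1 mm and lower to just above the lugs' entry.

```bash
python3 -m handwheel '[{"rx":0,"ry":0,"rz":0,"tx":0,"ty":0.1,"tz":0.5,"fingers":0},{"rx":0,"ry":0,"rz":0,"tx":0,"ty":0,"tz":1,"fingers":0},{"rx":0,"ry":0,"rz":0,"tx":0,"ty":0,"tz":1,"fingers":0},{"rx":0,"ry":0,"rz":0,"tx":0,"ty":0,"tz":0.9,"fingers":0},{"rx":0,"ry":0,"rz":0,"tx":0,"ty":0,"tz":0,"fingers":0}]'
python3 - <<'E'
from h import *
state();optics.snapshot('side');state();optics.snapshot('side');state()
E
```

```text
clock: 11.7
tool_pos: [0.5705, -0.0983, 0.3005]
eef_rot: [1.0, 0.007, -0.001, -0.0]
wrist_force: [0.5, 0.2, -1.0]
opening: 0.0139
finger_force: 30.0
t 11.7 pos [ 0.5705 -0.0983  0.3005] yaw -89.19 tilt [-0.0021  0.0008] F [ 0.5  0.2 -1. ] M [ 0.    0.22 -0.02] op 0.0139 ff 30.0 q6 1.19
t 11.75 pos [ 0.5708 -0.0984  0.3012] yaw -89.18 tilt [-0.001   0.0004] F [ 0.4  0.3 -1. ] M [-0.02  0.15 -0.03] op 0.0137 ff 30.0 q6 1.19
t 11.8 pos [ 0.571  -0.0984  0.3017] yaw -89.19 tilt [-0.0001  0.    ] F [-0.8 -0.2 -0.9] M [-0.05  0.19 -0.02] op 0.0137 ff 30.0 q6 1.19
```

```bash
python3 -m handwheel '[{"rx":0,"ry":0,"rz":0,"tx":0,"ty":0,"tz":0.5,"fingers":0},{"rx":0,"ry":0,"rz":0,"tx":0,"ty":0,"tz":0.5,"fingers":0},{"rx":0,"ry":0,"rz":0,"tx":0,"ty":0,"tz":0.5,"fingers":0},{"rx":0,"ry":0,"rz":0,"tx":0,"ty":0,"tz":0.2,"fingers":0},{"rx":0,"ry":0,"rz":0,"tx":0,"ty":0,"tz":0,"fingers":0}]'
python3 - <<'E'
from h import *
state();optics.snapshot('side');state()
E
```

```text
clock: 12.42
tool_pos: [0.5709, -0.0984, 0.2846]
eef_rot: [1.0, 0.007, -0.0, -0.0]
wrist_force: [-0.2, -0.8, -0.9]
opening: 0.0137
finger_force: 30.0
t 12.43 pos [ 0.5709 -0.0984  0.2846] yaw -89.18 tilt [-0.0003  0.0001] F [-0.2 -0.8 -0.9] M [0.01 0.13 0.02] op 0.0137 ff 30.0 q6 1.19
t 12.47 pos [ 0.5709 -0.0984  0.2847] yaw -89.18 tilt [-0.0001  0.0001] F [ 0.5  0.6 -1.1] M [0.03 0.17 0.03] op 0.0134 ff 30.0 q6 1.19
```

Lugs are in, with no contact force. Now I'll press about 14 mm in small rows.

```bash
python3 -m handwheel '[{"rx":0,"ry":0,"rz":0,"tx":0,"ty":0,"tz":0.4,"fingers":0},{"rx":0,"ry":0,"rz":0,"tx":0,"ty":0,"tz":0.4,"fingers":0},{"rx":0,"ry":0,"rz":0,"tx":0,"ty":0,"tz":0.3,"fingers":0},{"rx":0,"ry":0,"rz":0,"tx":0,"ty":0,"tz":0.2,"fingers":0},{"rx":0,"ry":0,"rz":0,"tx":0,"ty":0,"tz":0,"fingers":0}]'
python3 - <<'E'
from h import *
state();optics.snapshot('side');state()
E
```

```text
clock: 13.1
tool_pos: [0.5712, -0.0984, 0.2727]
eef_rot: [1.0, 0.007, 0.001, 0.0]
wrist_force: [-2.4, 0.3, 7.8]
opening: 0.0137
finger_force: 30.0
t 13.1 pos [ 0.5712 -0.0984  0.2727] yaw -89.18 tilt [ 0.0015 -0.0005] F [-2.4  0.3  7.8] M [0.12 0.55 0.  ] op 0.0137 ff 30.0 q6 1.19
t 13.15 pos [ 0.5711 -0.0984  0.2727] yaw -89.18 tilt [ 0.0015 -0.0005] F [-1.9  0.8  8.1] M [ 0.12  0.53 -0.03] op 0.0138 ff 30.0 q6 1.19
```

```bash
python3 -m handwheel '[{"rx":0,"ry":0,"rz":0,"tx":0,"ty":0,"tz":0.15,"fingers":0},{"rx":0,"ry":0,"rz":0,"tx":0,"ty":0,"tz":0.15,"fingers":0},{"rx":0,"ry":0,"rz":0,"tx":0,"ty":0,"tz":0.15,"fingers":0},{"rx":0,"ry":0,"rz":0,"tx":0,"ty":0,"tz":0,"fingers":0},{"rx":0,"ry":0,"rz":0,"tx":0,"ty":0,"tz":0,"fingers":0}]'
python3 - <<'E'
from h import *
state();optics.snapshot('side');state()
E
```

```text
clock: 13.78
tool_pos: [0.571, -0.0983, 0.271]
eef_rot: [1.0, 0.007, 0.001, 0.001]
wrist_force: [-8.2, 2.6, 24.8]
opening: 0.0141
finger_force: 30.0
t 13.78 pos [ 0.571  -0.0983  0.271 ] yaw -89.16 tilt [ 0.0028 -0.0012] F [-8.2  2.6 24.8] M [ 0.51  1.65 -0.04] op 0.0141 ff 30.0 q6 1.19
t 13.82 pos [ 0.571  -0.0983  0.271 ] yaw -89.17 tilt [ 0.0027 -0.0012] F [-7.8  2.6 25.4] M [0.45 1.64 0.  ] op 0.0136 ff 30.0 q6 1.19
```

Force rose to 25 N at z = 0.271, which matches flush (0.2705 expected). I'll ease off 1 mm and twist clockwise.

```bash
python3 -m handwheel '[{"rx":0,"ry":0,"rz":0,"tx":0,"ty":0,"tz":-0.08,"fingers":0},{"rx":0,"ry":0,"rz":6,"tx":0,"ty":0,"tz":0,"fingers":0},{"rx":0,"ry":0,"rz":8,"tx":0,"ty":0,"tz":0,"fingers":0},{"rx":0,"ry":0,"rz":8,"tx":0,"ty":0,"tz":0,"fingers":0},{"rx":0,"ry":0,"rz":8,"tx":0,"ty":0,"tz":0,"fingers":0}]'
python3 -c "from h import *;state()"
```

```text
clock: 14.45
tool_pos: [0.5716, -0.099, 0.271]
eef_rot: [0.967, -0.254, 0.002, 0.001]
wrist_force: [-4.3, -1.4, 17.1]
opening: 0.014
finger_force: 30.0
t 14.45 pos [ 0.5716 -0.099   0.271 ] yaw -119.42 tilt [ 0.0043 -0.0026] F [-4.3 -1.4 17.1] M [-0.06  0.9   0.13] op 0.014 ff 30.0 q6 1.72
```

```bash
python3 -m handwheel '[{"rx":0,"ry":0,"rz":8,"tx":0,"ty":0,"tz":0,"fingers":0},{"rx":0,"ry":0,"rz":8,"tx":0,"ty":0,"tz":0,"fingers":0},{"rx":0,"ry":0,"rz":8,"tx":0,"ty":0,"tz":0,"fingers":0},{"rx":0,"ry":0,"rz":8,"tx":0,"ty":0,"tz":0,"fingers":0},{"rx":0,"ry":0,"rz":8,"tx":0,"ty":0,"tz":0,"fingers":0}]'
python3 -c "from h import *;state()"
python3 -m handwheel '[{"rx":0,"ry":0,"rz":8,"tx":0,"ty":0,"tz":0,"fingers":0},{"rx":0,"ry":0,"rz":8,"tx":0,"ty":0,"tz":0,"fingers":0},{"rx":0,"ry":0,"rz":7,"tx":0,"ty":0,"tz":0,"fingers":0},{"rx":0,"ry":0,"rz":0,"tx":0,"ty":0,"tz":0,"fingers":0},{"rx":0,"ry":0,"rz":0,"tx":0,"ty":0,"tz":0,"fingers":0}]'
python3 - <<'E'
from h import *
state()
s=cv2.cvtColor(optics.snapshot('side'),cv2.COLOR_RGB2BGR);t=cv2.cvtColor(optics.snapshot('top'),cv2.COLOR_RGB2BGR)
b=cv2.resize(s[150:250,255:360],None,fx=4.7,fy=4.7,interpolation=cv2.INTER_CUBIC);a=cv2.resize(t[190:290,320:420],(300,300))
o=np.zeros((470,794,3),np.uint8);o[:300,:300]=a;o[:,300:]=b[:,:494];cv2.imwrite('pics/end.png',o);state()
E
```

```text
clock: 15.08
tool_pos: [0.5715, -0.0997, 0.2711]
eef_rot: [0.822, -0.569, 0.003, 0.001]
wrist_force: [-5.2, -3.0, 17.3]
opening: 0.0137
finger_force: 30.0
t 15.07 pos [ 0.5715 -0.0997  0.2711] yaw -159.4 tilt [ 0.0037 -0.0042] F [-5.2 -3.  17.3] M [-0.62  1.1   0.17] op 0.0137 ff 30.0 q6 2.42
clock: 15.7
tool_pos: [0.5712, -0.0998, 0.2711]
eef_rot: [-0.694, 0.72, -0.003, -0.0]
wrist_force: [-4.9, -4.5, 18.4]
opening: 0.0138
finger_force: 30.0
t 15.7 pos [ 0.5712 -0.0998  0.2711] yaw 177.84 tilt [ 0.0029 -0.0044] F [-4.9 -4.5 18.4] M [-0.72  1.43  0.03] op 0.0138 ff 30.0 q6 2.82
t 15.8 pos [ 0.5712 -0.0999  0.2711] yaw 177.84 tilt [ 0.003  -0.0044] F [-6.5 -4.7 18.5] M [-0.77  1.45  0.03] op 0.0142 ff 30.0 q6 2.82
```

View pics/end.png

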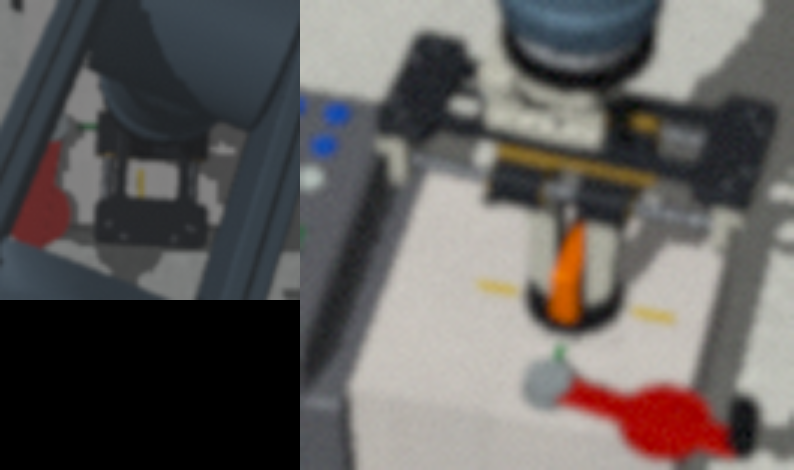

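The flange lies on the housing at (575,310). The wing points along the green mark (560,350) and the lever is still open. I'll add 2° for the lug play, settle, and hand in.

```bash
python3 -m handwheel '[{"rx":0,"ry":0,"rz":2,"tx":0,"ty":0,"tz":0,"fingers":0},{"rx":0,"ry":0,"rz":0,"tx":0,"ty":0,"tz":0.02,"fingers":0},{"rx":0,"ry":0,"rz":0,"tx":0,"ty":0,"tz":0,"fingers":0},{"rx":0,"ry":0,"rz":0,"tx":0,"ty":0,"tz":0,"fingers":0},{"rx":0,"ry":0,"rz":0,"tx":0,"ty":0,"tz":0,"fingers":0}]'
python3 - <<'E'
from h import *
state(); print(r.close_job())
E
```

```text
clock: 16.42
tool_pos: [0.5711, -0.0998, 0.2711]
eef_rot: [-0.681, 0.732, -0.003, -0.001]
wrist_force: [-6.0, -5.0, 18.9]
opening: 0.0138
finger_force: 30.0
t 16.43 pos [ 0.5711 -0.0998  0.2711] yaw 175.86 tilt [ 0.0028 -0.0045] F [-6.  -5.  18.9] M [-0.74  1.5   0.18] op 0.0138 ff 30.0 q6 2.85
the job is handed in; nothing more can be done
None
```

I handed in the job at 16.4 s: the lever is swung open, and the lamp is pressed flush (about 19 N) and twisted about 95° clockwise, a few degrees past the green marks to allow for lug play, with the gripper still holding it; the verdict was not shown.

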